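# Post the spent battery through the return box flap

## Task

Push the black and tan block battery along its lane of the return box's feed deck, through the hanging orange flap, so that it drops into the box; then draw back so that the flap hangs shut again. Only push it with the fingers: do not pick it up. Leave the black heat sink in the other lane, and everything on the worktop, where it is.

Things in the scene. Friction and masses are not known exactly. Their poses are not given: they have to be found in the camera images.
- chute: Fixed blue and grey two-lane return box, 297 mm long, 162 wide, 122 high, on the worktop. Origin on the worktop, midway between the lanes, below the flap hinges. x is the feed direction (along the deck, through the flaps, into the box), y left, z up. Level steel feed deck: top 70 mm above the worktop, from x=-170 (open end) to its edge at x=-5 mm. The hopper, with clear cover, fills x=0 to 122.
- mouth_left (a point): Middle of the left (+y) lane at the deck's edge: x=-5, y=+39.5, z=70 mm in the box's frame. Lanes are 72 mm wide between rails 12 mm higher than the deck. The mouth is 68 wide and 37 mm high; over it a lintel (x -5 to +5 mm, z 112 to 122) stops a finger that points straight down. That is far enough in: a part whose middle is past the edge tips over it.
- mouth_right (a point): The same point of the right (-y) lane: x=-5, y=-39.5, z=70 mm in the box's frame.
- bin (a point): Middle of the hopper's floor, 6 mm above the worktop, x=80 mm in the box's frame. A steep slide (about 55 degrees) leads down to it from the deck's edges; both lanes end here.
- flap_left (a joint): Orange flap of the left lane, 68 wide, 38 mm long, 35 g, hinged at its top (x=0, z=110 mm in the box's frame). 0 = hanging shut against a stop; grows as it swings into the box and up, to 1.4 rad. A push under 1 N opens it, also by the battery's front end; it falls shut by itself within two seconds.
- flap_right (a joint): Orange flap of the right (-y) lane, the same as the left one.
- battery: Spent block battery, black with a tan end, 46x26 mm and 18 mm high, about 46 g, lying flat on the deck in one of the two lanes (either one). Origin: middle of its underside; x along its length (from -22 to +24 mm), z up. Its length points roughly along the lane, turned by up to 25 degrees.
- sink: Black finned heat sink, 25x42x20 mm, lying on the deck in the other lane. Origin: middle of its underside. To be left alone.
- pliers: Bystander, to be left alone: blue-handled pliers, 146x49x12 mm, lying flat on the worktop left of the box. Origin: about the middle of its underside.
- spanner: Bystander, to be left alone: small steel spanner, 124x21x6 mm, lying at the front edge of the worktop. Origin: about the middle of its underside.
- cap: Bystander, to be left alone: dark blue can capacitor, 25 mm across, 44 mm tall, standing on the worktop left of the pliers. Origin: about the middle of its underside.
- green_driver: Bystander, to be left alone: screwdriver with green handle, 129x17x18 mm, lying on the worktop, well left of the box. Origin: about the middle of its underside.
- pcb: Bystander, to be left alone: narrow green circuit board, 30x90x15 mm, lying behind and left of the box. Origin: about the middle of its underside.

How it is judged:
By the outcome, as a careful person would: the job done as asked, in the order asked, and still so for the second after the job is handed in, with the robot touching nothing.
It also fails if it takes over 40 s, if anything falls off the work surface, if the arm or the gripper's body presses on something with over 40 N, if the wrist force passes 120 N, or if a joint passes its speed limit or range.

## Robot

A 6-joint arm with a two-finger parallel gripper is mounted at the origin on a cart in front of the work surface, level with it; the furniture and walls round the work are solid. World frame = base frame: x ahead of the robot, y to its left, z up, the work surface at z = 0. Lengths are in mm, angles in rad, forces in N, time in s.
With the tool pointing down it reaches from about 250 to 775 mm from the base axis. Payload 8.9 kg.
Tool frame: the origin (TCP) lies at the very end of the fingers, on their centre line; the grasp point (between the pads) lies 19 mm behind it (ctrl.tcp_to_grasp is the distance from the TCP to the grasp point, in mm); z points along the fingers, y is the line along which they close (so a half turn about z gives the same grasp; the last joint's range is limited). The gripper opens to 85 mm and grips with 20 to 120 N. Pads are 22 mm wide; open, the fingers measure 114 mm over their backs; the gripper's body (76 mm by 85 mm) begins 54 mm behind the grasp point. The pads swing forward as they close: fully open they stand 13 mm farther back than shut.
Start: joints at [1.137, 0.291, -0.153, 1.127, 0, 1.431], TCP at [152.532, 502.352, 205.305] pointing down, gripper open.
Joint ranges: [-2.52, 2.52], [-0.91, 1.74], [-1.3, 1.37], [-1.96, 2.02], [-1.52, 1.47], [-3.14, 3.14]. Speed limits (rad/s): [2.22, 2.22, 2.79, 3.14, 3.14, 3.14].

## Interface

Orientations are given as a unit quaternion [x, y, z, w].
In Python, from bench import status, eyes, ctrl gives the robot as it stands. The module is installed in compiled form; this text tells all that it offers.
- The arm moves only by the tool jog_arm, never from a script. Its argument "motion" is a list of rows, each a list of 7 numbers: the turn, a rotation vector about the tool's x, y, z in degrees, then the shift along the tool's x, y, z in cm, then the finger opening in cm, from 0 to 8.54. A call has 1 to 20 rows; each row is the pose to reach, as a shift and turn from the pose commanded when the call began, along the tool's axes at that moment; what a row does not reach only later rows make up. A row lasts 1/10 s, in which the tool goes at most 50 mm and 8.59 degrees, less where a joint would pass 70% of its speed; a pose out of reach is approached as far as the arm can. A call with a gripper value outside its range is refused whole. The fingers move at their own pace and stop on an object; "force" is the grip in N (left out, the last holds). Time passes only in rows, so rows that repeat a pose let the fingers close. It gives the time, the measured TCP pose, the force, the opening and the grip force at its end, in the units of the state.
- status.read_state(): the state, without advancing time (a new reading comes with each control period).
- eyes.get_image(name): name is "scene" or "top" or "wrist"; returns the picture (420x560x3 uint8, blue, green, red); there is no depth.
- eyes.camera_model(name): a dict with "vfov" (degrees; the focal length in pixels is half the picture's height over the tangent of half this angle, whatever the lens; pixels are square), "cx", "cy" (the principal point, pixels), "R" (3x3) and "t" (3): a world point X has camera coordinates R X + t. Camera axes: x right, y down, z forward; pixel columns grow to the right and rows downward; lengths in mm; the calibration is good to about 2 mm. A picture is of the moment at which its call begins: read the wrist's pose just before it. camera_model takes no time and is no camera call; for the wrist camera it gives the pose at the moment of the call.
- ctrl.finish_job(): hands the job in; it is judged then, once.
The state is a dict: "clock": time; "qpos": joint angles; "qvel": joint speeds; "joint_torque": joint torques, N m; "tcp_pos": TCP position; "eef_rot": TCP orientation; "wrist_force": force on the tool from outside, world axes, zero at the start; "wrist_torque": the same for the moment, N m; "width": opening from 0.0 (shut) to 1.0 (fully open); "grasp_force": force on a finger pad.
Only numpy, scipy, OpenCV 4.12 (cv2) and the standard library are available. Lean on these libraries where they do the work, as an engineer would, in place of code of your own. Each camera call takes 0.05 s, during which the arm holds its last target. There are 200 camera calls.

## Working session

There is one attempt and no reset: what is moved stays moved. The work goes in short steps, Python scripts to look and compute and a tool call to move; the robot and the scene stay as the last step left them, time stands still between calls to the robot, and variables do not carry over. Pictures are saved under pics/ and viewed, at most 10 in all, crops included, and the job is handed in when it is done.

Besides the shell and the picture viewer there is one more tool, called by a JSON object that holds its "api" and its "payload". jog_arm: Moves the arm, as the interface text tells. Its arguments: {"type":"object","properties":{"motion":{"type":"array","items":{"type":"array","items":{"type":"number"}}},"force":{"type":"number"}},"required":["motion"]}

```bash
mkdir -p pics; python3 - <<'E'
from bench import status,eyes,ctrl
import cv2,numpy as np
s=status.read_state();print(s)
for n in("top","scene"):
    cv2.imwrite(f"pics/{n}0.png",eyes.get_image(n)); print(n,eyes.camera_model(n))
E
```

```text
{'clock': 0.0, 'qpos': array([ 1.13669473e+00,  2.91258292e-01, -1.54087557e-01,  1.12668247e+00,
       -1.09243740e-05,  1.43155630e+00]), 'qvel': array([-0.00129607,  0.00035728,  0.0013436 , -0.00044125, -0.00139305,
        0.00030505]), 'joint_torque': array([-3.87969894e-04, -5.37138641e+01,  3.31374729e+01,  1.56797835e-02,
       -2.06163536e-04, -4.46895257e-06]), 'tcp_pos': array([152.35157227, 501.94754908, 204.75820358]), 'eef_rot': array([ 1.46897243e-01,  9.89151566e-01, -5.92402156e-04, -1.68940079e-04]), 'wrist_force': array([-0.04728156, -0.42969409,  0.60415533]), 'wrist_torque': array([-0.03228394, -0.00884665, -0.03224241]), 'grasp_force': 0.0, 'width': 0.9985690827056891}
top {'vfov': 52.96459263581175, 'cx': 277.57615368904754, 'cy': 212.5259345678669, 'R': array([[-0.02921898, -0.99956617,  0.00370518],
       [-0.98775843,  0.0283052 , -0.15340173],
       [ 0.1532303 , -0.00814206, -0.98815696]]), 't': array([   3.77731385,  502.43765286, 1030.33162836])}
scene {'vfov': 43.50805259228854, 'cx': 276.46065473533224, 'cy': 209.72866969494015, 'R': array([[-0.58627777, -0.80986043,  0.0201111 ],
       [-0.36424816,  0.24135143, -0.89948472],
       [ 0.72360324, -0.53467333, -0.43648915]]), 't': array([ 268.1936341 ,  264.36165176, 1273.98401606])}
```

View pics/top0.png

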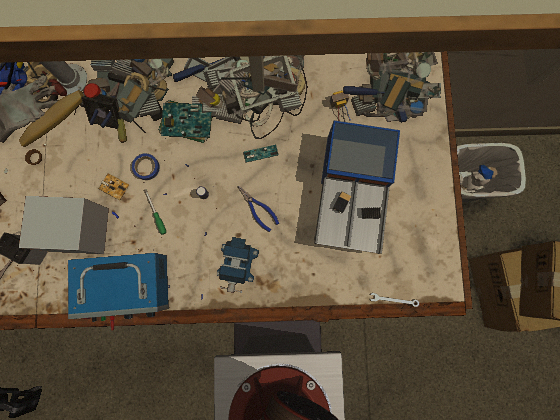

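View pics/scene0.png

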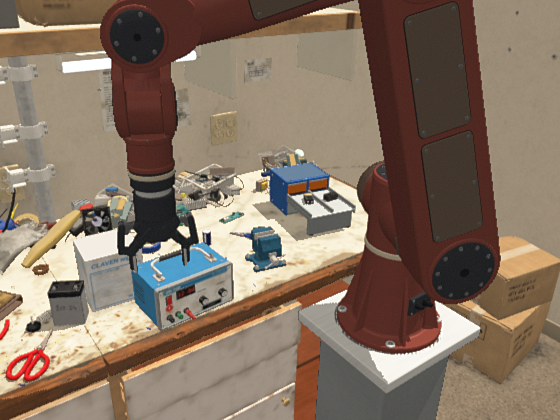

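Top view: the box is at about (355,190), with its feed direction away from the robot. The battery is in the left lane at about (340,202) and the heat sink in the right lane at (369,212). I'll enlarge this area.

```bash
python3 - <<'E'
import cv2
i=cv2.imread("pics/top0.png")[115:260,290:410]
cv2.imwrite("pics/crop0.png",cv2.resize(i,None,fx=4.1,fy=4.1,interpolation=cv2.INTER_CUBIC))
E
```

```text
(no output)
```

View pics/crop0.png

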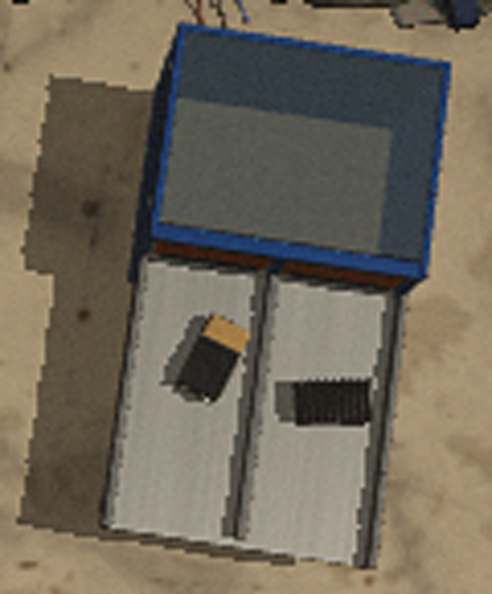

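```bash
cat >h.py <<'E'
import numpy as np
from bench import eyes
def ray(n,uv,z,m=None):
    m=m or eyes.camera_model(n); f=210/np.tan(np.radians(m["vfov"]/2)); R=np.array(m["R"]); C=-R.T@m["t"]
    uv=np.atleast_2d(uv).astype(float)
    d=np.c_[(uv[:,0]-m["cx"])/f,(uv[:,1]-m["cy"])/f,np.ones(len(uv))]@R
    return C+d*((z-C[2])/d[:,2])[:,None]
E
python3 - <<'E'
from h import *
c=lambda p:(np.array(p)+.5)/4.1-.5+np.array([290,115])
hp=ray("top",c([(180,25),(450,65),(425,275),(150,235)]),122);print("hop",hp.round(1))
dk=ray("top",c([(105,525),(375,567)]),82);print("rail near",dk.round(1))
b=ray("top",c([(210,314),(250,333),(212,401),(173,383)]),88);print("bat",b.round(1),b.mean(0))
sk=ray("top",c([(293,380),(370,380),(370,425),(293,425)]),90);print("sink",sk.round(1))
for a,q in((hp[2],hp[1]),(hp[3],hp[0]),(dk[0],hp[3]),(dk[1],hp[2])):
    d=q-a;print(np.degrees(np.arctan2(d[1],d[0])),np.linalg.norm(d[:2]))
for a,q in((hp[2],hp[3]),(hp[1],hp[0]),(dk[1],dk[0])):
    d=q-a;print(np.degrees(np.arctan2(-d[0],d[1])),np.linalg.norm(d[:2]))
E
```

```text
hop [[ 710.2 -152.   122. ]
 [ 681.2 -309.6  122. ]
 [ 555.4 -285.8  122. ]
 [ 583.5 -128.3  122. ]]
rail near [[ 419.7  -98.8   82. ]
 [ 390.5 -255.8   82. ]]
bat [[ 542.9 -166.1   88. ]
 [ 530.7 -189.3   88. ]
 [ 490.5 -164.6   88. ]
 [ 501.9 -142.1   88. ]] [ 516.5081397  -165.49650436   88.        ]
sink [[ 501.4 -212.7   90. ]
 [ 500.1 -258.2   90. ]
 [ 473.3 -256.4   90. ]
 [ 474.6 -211.1   90. ]]
-10.68392799337515 128.05024343795134
-10.585849534992965 128.88436459613098
-10.180585411932135 166.51347433389793
-10.34353160727608 167.58295414684233
-10.138656651124679 160.07122761788045
-10.437492036492348 160.28608465199113
-10.522236193826739 159.597425615283
```

{"api": "jog_arm", "payload": {"motion": [[0, 0, -0.4, -2.7, -3.0, 0, 0], [0, 0, -0.8, -5.5, -6.0, 0, 0], [0, 0, -1.2, -8.2, -9.0, 0, 0], [0, 0, -1.6, -10.9, -12.0, 0, 0], [0, 0, -2.0, -13.6, -14.9, 0, 0], [0, 0, -2.4, -16.4, -17.9, 0, 0], [0, 0, -2.8, -19.1, -20.9, 0, 0], [0, 0, -3.2, -21.8, -23.9, 0, 0], [0, 0, -3.6, -24.6, -26.9, 0, 0], [0, 0, -4.0, -27.3, -29.9, 0, 0], [0, 0, -4.4, -30.0, -32.9, 0.5, 0], [0, 0, -4.8, -32.7, -35.9, 1, 0], [0, 0, -5.2, -35.5, -38.9, 1.5, 0], [0, 0, -5.6, -38.2, -41.8, 2, 0], [0, 0, -6.0, -40.9, -44.8, 2.5, 0], [0, 0, -6.2, -43.7, -47.8, 3, 0], [0, 0, -6.4, -46.4, -50.8, 3.5, 0], [0, 0, -6.5, -48.1, -52.8, 4, 0], [0, 0, -6.5, -49.1, -53.8, 4.5, 0], [0, 0, -6.5, -49.1, -53.8, 4.5, 0]], "force": 20}}

```text
clock: 2.1
tcp_pos: [465.9, -155.8, 159.3]
eef_rot: [0.091, 0.996, 0.0, -0.001]
wrist_force: [0.3, 0.9, -0.3]
width: 0.001
grasp_force: 0.0
```

```bash
python3 - <<'E'
from bench import status,eyes
from scipy.spatial.transform import Rotation as Ro
import cv2
s=status.read_state();print(s["clock"],s["tcp_pos"],s["width"],Ro.from_quat(s["eef_rot"]).as_matrix().round(3))
a=eyes.camera_model("wrist");print(a)
cv2.imwrite("pics/w1.png",eyes.get_image("wrist"))
E
```

```text
2.1 [ 465.94447017 -155.81484382  159.29210052] 0.0013607755308740045 [[-0.983  0.182 -0.001]
 [ 0.182  0.983  0.001]
 [ 0.001  0.    -1.   ]]
{'vfov': 66.49481829216596, 'cx': 279.6629729596656, 'cy': 205.3558358724962, 'R': array([[ 1.81963988e-01,  9.83304987e-01, -6.40345195e-04],
       [ 9.34689342e-01, -1.72765189e-01,  3.10657406e-01],
       [ 3.05360347e-01, -5.71269841e-02, -9.50521734e-01]]), 't': array([  66.55302876, -488.41146711,  186.08929469])}
```

View pics/w1.png

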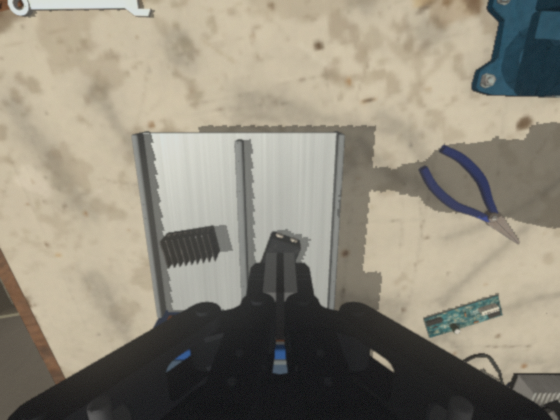

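The wrist view shows the lanes aligned with the image columns. The battery's terminal end is at about (272–301, 231–240), and the deck's open end at about (137,133) to (342,133).

```bash
python3 - <<'E'
from h import *
u=np.array([.9836,-.1805]);v=np.array([.1805,.9836]);O=np.array([574.4,-207.9])
for uv,z in (((137,133),82),((342,133),82),((240,141),82),((272,231),88),((301,240),88),((239,145),82)):
    p=ray("wrist",uv,z)[0];print(p.round(1),(p[:2]-O)@u,(p[:2]-O)@v)
t=np.array([465.9,-155.8]);print((t-O)@u,(t-O)@v)
E
```

```text
[ 390.3 -248.5   82. ] -173.72531356631134 -73.12614082664406
[418.4 -96.1  82. ] -173.63292286677137 81.78572899287524
[ 410.3 -173.2   82. ] -167.71126702020285 4.481440740106771
[ 484.9 -162.6   88. ] -96.18006587399795 28.409705787015834
[ 497.1 -140.7   88. ] -88.19030968754335 52.14326038759842
[ 413.1 -174.6   82. ] -164.69351905242488 3.5991756191045394
-116.12465 31.661309999999997
```

{"api": "jog_arm", "payload": {"motion": [[0, 0, 0, 1.0, 0, 1.5, 0], [0, 0, 0, 1.5, 0, 3.5, 0], [0, 0, 0, 1.5, 0, 5.5, 0], [0, 0, 0, 1.5, 0, 7, 0], [0, 0, 0, 1.5, 0, 8, 0], [0, 0, 0, 1.5, 0, 8.4, 0], [0, 0, 0, 1.5, 0, 8.4, 0]]}}

```text
clock: 2.85
tcp_pos: [451.1, -151.8, 76.4]
eef_rot: [0.09, 0.996, 0.0, -0.0]
wrist_force: [0.5, -0.9, 0.5]
width: -0.002
grasp_force: 0.0
```

```bash
python3 - <<'E'
from bench import status,eyes
import cv2
s=status.read_state();print(s["clock"],s["tcp_pos"],s["wrist_force"])
cv2.imwrite("pics/t2.png",cv2.resize(eyes.get_image("top")[115:260,290:410],None,fx=4.1,fy=4.1,interpolation=2))
E
```

```text
2.85 [ 451.1031842  -151.77199322   76.36828934] [ 0.52444613 -0.92075294  0.51326161]
```

View pics/t2.png

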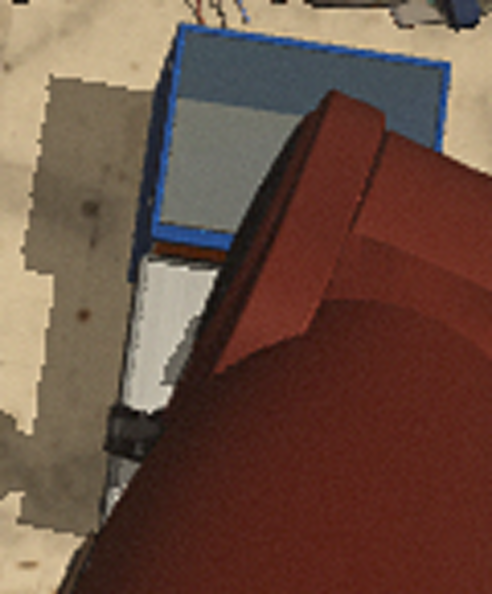

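The arm hides the battery from above, but the force is clear. I'll push slowly and check with the wrist and scene cameras.

{"api": "jog_arm", "payload": {"motion": [[0, 0, 0, -0.7, 0, 0, 0], [0, 0, 0, -1.4, 0, 0, 0], [0, 0, 0, -2.0, 0, 0, 0], [0, 0, 0, -2.4, 0, 0, 0], [0, 0, 0, -2.8, 0, 0, 0], [0, 0, 0, -3.2, 0, 0, 0], [0, 0, 0, -3.6, 0, 0, 0], [0, 0, 0, -4.0, 0, 0, 0], [0, 0, 0, -4.4, 0, 0, 0], [0, 0, 0, -4.8, 0, 0, 0], [0, 0, 0, -5.2, 0, 0, 0], [0, 0, 0, -5.6, 0, 0, 0], [0, 0, 0, -6.0, 0, 0, 0], [0, 0, 0, -6.4, 0, 0, 0], [0, 0, 0, -6.8, 0, 0, 0], [0, 0, 0, -7.0, 0, 0, 0], [0, 0, 0, -7.0, 0, 0, 0]]}}

```text
clock: 4.6
tcp_pos: [520.4, -165.1, 76.3]
eef_rot: [0.09, 0.996, -0.0, 0.0]
wrist_force: [0.6, -0.8, -0.0]
width: -0.002
grasp_force: 0.0
```

```bash
python3 - <<'E'
from bench import status,eyes
import cv2,numpy as np
s=status.read_state();print(s["clock"],s["tcp_pos"],s["wrist_force"])
a=cv2.resize(eyes.get_image("scene")[150:250,230:370],None,fx=4,fy=4,interpolation=2)
b=cv2.resize(eyes.get_image("wrist")[100:300,120:360],(400,333),interpolation=2)
o=np.zeros((400,800,3),np.uint8);o[:,:400]=a[:,80:480];o[:333,400:]=b
cv2.imwrite("pics/c3.png",o)
E
```

```text
4.6 [ 520.40327733 -165.06273955   76.27111247] [ 0.59523933 -0.76547452 -0.00428365]
```

View pics/c3.png

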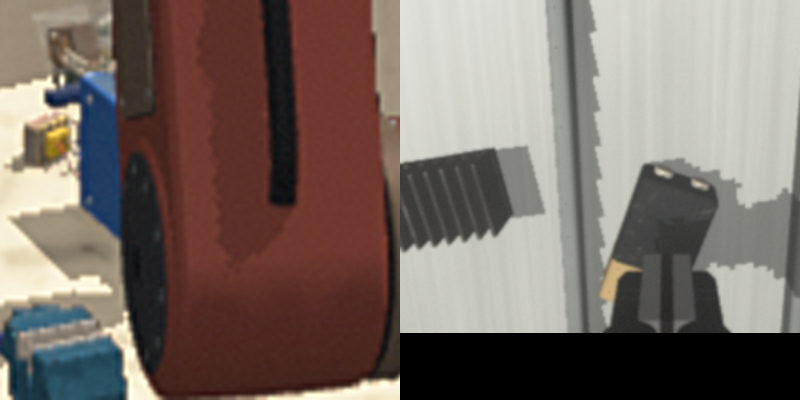

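```bash
python3 - <<'E'
from h import *
from bench import status
u=np.array([.9836,-.1805]);v=np.array([.1805,.9836]);O=np.array([574.4,-207.9])
s=status.read_state();m=eyes.camera_model("wrist");f=210/np.tan(np.radians(m["vfov"]/2))
for dz in(0,12,30):
  p=m["R"]@(s["tcp_pos"]+[0,0,dz])+m["t"];print("tcp px",f*p[0]/p[2]+m["cx"],f*p[1]/p[2]+m["cy"])
for uv in((645,165),(717,200),(600,298),(615,260)):
    q=(120+(uv[0]-400)*.6,100+uv[1]*.6)
    p=ray("wrist",q,88)[0];print(q,p.round(1),(p[:2]-O)@u,(p[:2]-O)@v)
print((s["tcp_pos"][:2]-O)@u)
E
```

```text
tcp px 276.2564786364333 245.89932769808235
tcp px 276.0115487011398 255.4190226000727
tcp px 275.5775945368425 272.2855246085305
(267.0, 199.0) [ 487.7 -163.6   88. ] -93.2976639779513 27.899432638766267
(310.2, 220.0) [ 503.1 -143.5   88. ] -81.77325970429546 50.45350904034014
(240.0, 278.79999999999995) [ 530.8 -187.5   88. ] -46.591007809329106 12.22003507450701
(249.0, 256.0) [ 517.8 -179.5   88. ] -60.75896508606867 17.67794214514619
-61.25019210735689
```

The battery hasn't moved. The fingers passed over it with no contact, so the tips must be higher than I assumed. I'll go back and lower in small steps, watching the force, to find the deck by touch.

{"api": "jog_arm", "payload": {"motion": [[0, 0, 0, 0, 0, -1.5, 0], [0, 0, 0, 3, 0, -1.5, 0], [0, 0, 0, 6, 0, -1.5, 0], [0, 0, 0, 7.5, 0, -1, 0], [0, 0, 0, 7.5, 0, 0, 0], [0, 0, 0, 7.5, 0, 0.2, 0], [0, 0, 0, 7.5, 0, 0.4, 0], [0, 0, 0, 7.5, 0, 0.4, 0]]}}

```text
clock: 5.5
tcp_pos: [447.0, -151.7, 72.0]
eef_rot: [0.09, 0.996, 0.0, -0.0]
wrist_force: [-0.2, -1.0, -0.1]
width: 0.003
grasp_force: 0.0
```

```bash
python3 - <<'E'
from bench import status,eyes
import cv2
s=status.read_state();print(s["clock"],s["tcp_pos"],s["wrist_force"],s["width"])
cv2.imwrite("pics/w4.png",cv2.resize(eyes.get_image("wrist")[90:330,150:410],None,fx=2.5,fy=2.5,interpolation=2))
E
```

```text
5.5 [ 447.02112545 -151.67375357   72.02001802] [-0.19063582 -0.95120249 -0.05439867] 0.0026569018429468765
```

View pics/w4.png

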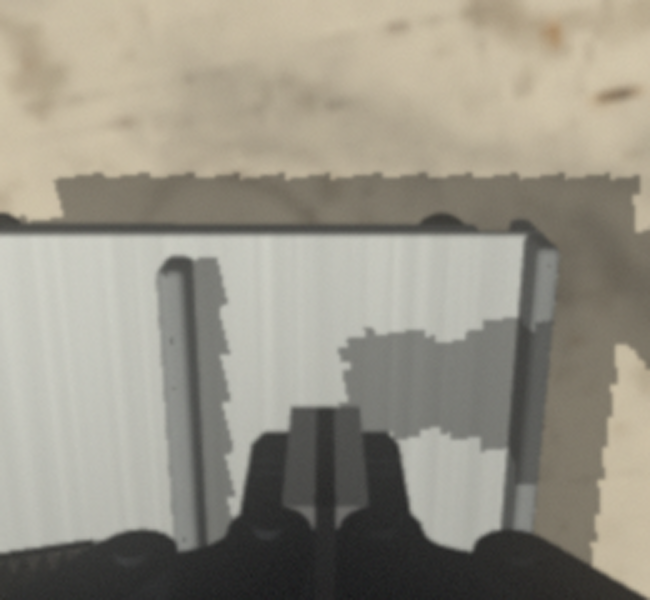

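The fingertip is at crop (325,407). Its shadow, beginning at x≈345, suggests it is still about 15–20 mm above the deck. I'll keep lowering with care.

{"api": "jog_arm", "payload": {"motion": [[0, 0, 0, 0, 0, 0.2, 0], [0, 0, 0, 0, 0, 0.4, 0], [0, 0, 0, 0, 0, 0.6, 0], [0, 0, 0, 0, 0, 0.8, 0], [0, 0, 0, 0, 0, 0.8, 0]]}}

```text
clock: 6.05
tcp_pos: [446.2, -151.4, 64.0]
eef_rot: [0.091, 0.996, 0.0, -0.0]
wrist_force: [-0.6, -0.6, 0.5]
width: -0.001
grasp_force: 0.0
```

{"api": "jog_arm", "payload": {"motion": [[0, 0, 0, 0, 0, 0.1, 0], [0, 0, 0, 0, 0, 0.2, 0], [0, 0, 0, 0, 0, 0.3, 0], [0, 0, 0, 0, 0, 0.3, 0]]}}

```text
clock: 6.45
tcp_pos: [446.3, -151.5, 61.2]
eef_rot: [0.091, 0.996, 0.0, -0.0]
wrist_force: [-0.7, -0.6, 1.1]
width: -0.003
grasp_force: 0.0
```

{"api": "jog_arm", "payload": {"motion": [[0, 0, 0, 0, 0, 0.1, 0], [0, 0, 0, 0, 0, 0.2, 0], [0, 0, 0, 0, 0, 0.2, 0]]}}

```text
clock: 6.75
tcp_pos: [446.3, -151.4, 59.2]
eef_rot: [0.091, 0.996, 0.0, -0.0]
wrist_force: [0.3, 0.2, 0.3]
width: 0.001
grasp_force: 0.0
```

```bash
python3 - <<'E'
from bench import status,eyes
import cv2
s=status.read_state();print(s["clock"],s["tcp_pos"],s["wrist_force"],s["width"])
cv2.imwrite("pics/w5.png",cv2.resize(eyes.get_image("wrist")[90:330,150:410],None,fx=2.5,fy=2.5,interpolation=2))
E
```

```text
6.75 [ 446.29807916 -151.44736514   59.19061479] [0.26778767 0.23869302 0.31855328] 0.0005524785072227446
```

View pics/w5.png

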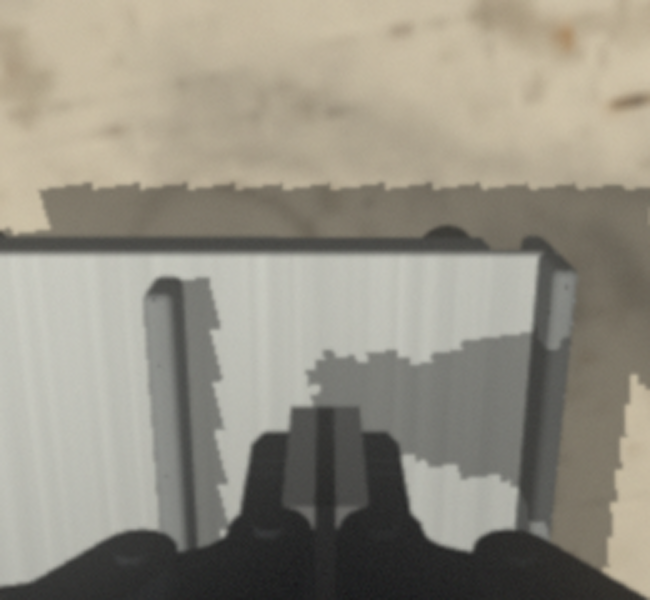

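The shadow now starts at x≈308 and the finger's left edge is at 290, so the tip is about 6 mm above the deck. That is a good height, and the fingers are centred about 7 mm right of mid-lane, behind the battery. Pushing now.

{"api": "jog_arm", "payload": {"motion": [[0, 0, 0, -0.7, 0, 0, 0], [0, 0, 0, -1.4, 0, 0, 0], [0, 0, 0, -2.0, 0, 0, 0], [0, 0, 0, -2.4, 0, 0, 0], [0, 0, 0, -2.8, 0, 0, 0], [0, 0, 0, -3.2, 0, 0, 0], [0, 0, 0, -3.6, 0, 0, 0], [0, 0, 0, -4.0, 0, 0, 0], [0, 0, 0, -4.4, 0, 0, 0], [0, 0, 0, -4.8, 0, 0, 0], [0, 0, 0, -5.2, 0, 0, 0], [0, 0, 0, -5.6, 0, 0, 0], [0, 0, 0, -6.0, 0, 0, 0], [0, 0, 0, -6.4, 0, 0, 0], [0, 0, 0, -6.8, 0, 0, 0], [0, 0, 0, -7.2, 0, 0, 0], [0, 0, 0, -7.5, 0, 0, 0], [0, 0, 0, -7.5, 0, 0, 0]]}}

```text
clock: 8.6
tcp_pos: [520.6, -165.1, 59.3]
eef_rot: [0.091, 0.996, -0.0, 0.0]
wrist_force: [-0.3, 0.6, -0.5]
width: -0.001
grasp_force: 0.0
```

```bash
python3 - <<'E'
from bench import status,eyes
import cv2
s=status.read_state();print(s["clock"],s["tcp_pos"],s["wrist_force"],s["width"])
cv2.imwrite("pics/w6.png",cv2.resize(eyes.get_image("wrist")[90:330,120:420],None,fx=2.5,fy=2.5,interpolation=2))
E
```

```text
8.6 [ 520.59741453 -165.14104269   59.30366412] [-0.27200365  0.60130151 -0.54660442] -0.0012824111194962068
```

View pics/w6.png

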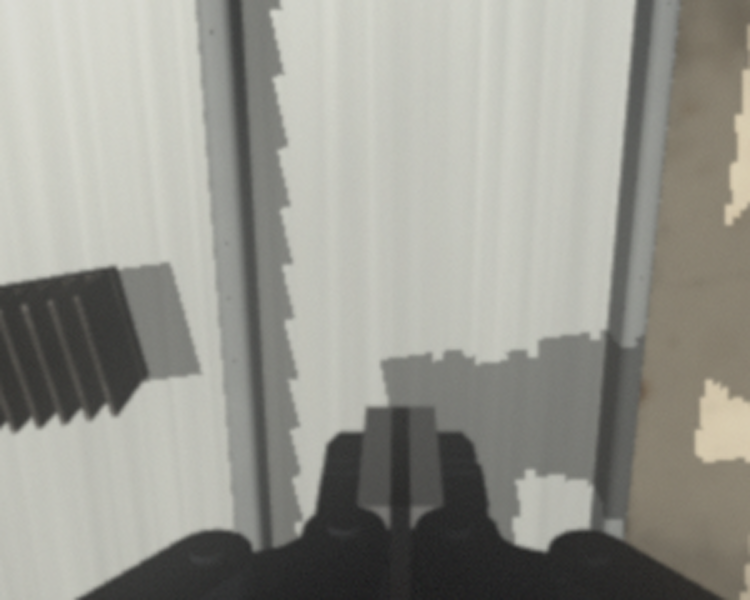

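The battery has been pushed ahead: the lane behind the fingers is clear, and the sink at crop (70,340) hasn't moved. I'll push over the edge.

{"api": "jog_arm", "payload": {"motion": [[0, 0, 0, -0.3, 0, 0, 0], [0, 0, 0, -0.7, 0, 0, 0], [0, 0, 0, -1.1, 0, 0, 0], [0, 0, 0, -1.5, 0, 0, 0], [0, 0, 0, -1.9, 0, 0, 0], [0, 0, 0, -2.3, 0, 0, 0], [0, 0, 0, -2.7, 0, 0, 0], [0, 0, 0, -3.0, 0, 0, 0], [0, 0, 0, -3.3, 0, 0, 0], [0, 0, 0, -3.6, 0, 0, 0], [0, 0, 0, -3.6, 0, 0, 0], [0, 0, 0, -3.6, 0, 0, 0]]}}

```text
clock: 9.85
tcp_pos: [556.2, -171.8, 60.2]
eef_rot: [0.091, 0.996, -0.0, 0.001]
wrist_force: [-2.0, -0.2, 9.2]
width: 0.001
grasp_force: 4.2
```

{"api": "jog_arm", "payload": {"motion": [[0, 0, 0, 0, 0, -0.2, 0], [0, 0, 0, 0, 0, -0.4, 0], [0, 0, 0, 0, 0, -0.4, 0]]}}

```text
clock: 10.15
tcp_pos: [555.8, -171.6, 63.5]
eef_rot: [0.091, 0.996, -0.0, 0.0]
wrist_force: [-0.6, 0.3, 0.2]
width: 0.001
grasp_force: 0.0
```

```bash
python3 - <<'E'
from bench import status,eyes
import cv2,numpy as np
s=status.read_state();print(s["clock"],s["tcp_pos"],s["wrist_force"],s["grasp_force"])
im={n:eyes.get_image(n) for n in("wrist","top")}
for n,i in im.items(): cv2.imwrite(f"pics/{n}7.png",i)
def tan(i):
    h=cv2.cvtColor(i,cv2.COLOR_BGR2HSV);return cv2.inRange(h,(8,110,90),(24,255,255))
for n,b in(("wrist",(100,420,150,400)),("top",(115,260,290,410))):
    m=tan(im[n])[b[0]:b[1],b[2]:b[3]]
    k,_,st,c=cv2.connectedComponentsWithStats(m)
    print(n,[(st[j].tolist(),c[j].round().tolist()) for j in range(1,k) if st[j,4]>8])
E
```

```text
10.15 [ 555.81454502 -171.57087284   63.49221007] [-0.63498633  0.27232915  0.2416372 ] 0.0
wrist [([0, 188, 62, 39, 1204], [23.0, 204.0])]
top []
```

{"api": "jog_arm", "payload": {"motion": [[0, 0, 0, 1.5, 0, 0, 0], [0, 0, 0, 4, 0, 0, 0], [0, 0, 0, 7, 0, 0, 0], [0, 0, 0, 10, 0, -2, 0], [0, 0, 0, 11, 0, -6, 0], [0, 0, 0, 12, 0, -10, 0], [0, 0, 0, 13, 2, -12, 0], [0, 0, 0, 14, 6, -13, 0], [0, 0, 0, 15, 10, -13, 0], [0, 0, 0, 16, 14, -13, 0], [0, 0, 0, 17, 18, -13, 0], [0, 0, 0, 18, 22, -13, 0], [0, 0, 0, 19, 26, -13, 0], [0, 0, 0, 20, 30, -13, 0], [0, 0, 0, 21, 34, -13, 0], [0, 0, 0, 21, 38, -13, 0], [0, 0, 0, 21, 40, -13, 0], [0, 0, 0, 21, 40, -13, 0]]}}

```text
clock: 12.05
tcp_pos: [421.2, 262.1, 193.0]
eef_rot: [0.089, 0.996, 0.0, 0.0]
wrist_force: [0.1, -0.5, 0.3]
width: -0.002
grasp_force: 0.0
```

```bash
python3 - <<'E'
from bench import status,eyes
import cv2,numpy as np
s=status.read_state();print(s["clock"],s["tcp_pos"],s["wrist_force"])
t=eyes.get_image("top");c=eyes.get_image("scene")
a=cv2.resize(t[115:260,290:410],None,fx=3.3,fy=3.3,interpolation=2)
b=cv2.resize(c[155:240,262:362],None,fx=4,fy=4,interpolation=2)
o=np.zeros((479,800,3),np.uint8);o[:a.shape[0],:a.shape[1]]=a[:479];o[:340,400:]=b
cv2.imwrite("pics/c8.png",o)
E
```

```text
12.05 [421.22757468 262.09325821 192.96628149] [ 0.13501388 -0.53649723  0.29274279]
```

View pics/c8.png

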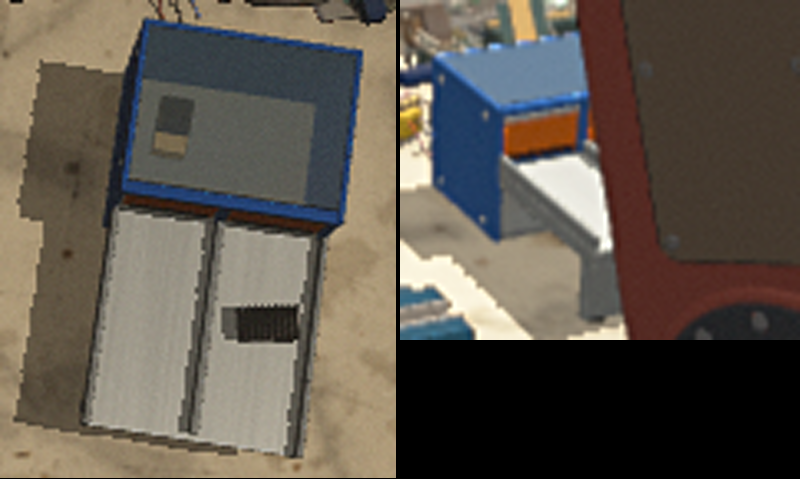

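The battery lies inside the hopper at crop (173,127), seen through the clear cover. The left flap hangs shut, the lane is empty and the sink hasn't moved. The arm is clear, so I'm handing in.

```bash
python3 -c "
from bench import ctrl
print(ctrl.finish_job())"
```

```text
the job is handed in; nothing more can be done
None
```

The battery was pushed through the left flap and lies in the box, the flap hangs shut, and the heat sink was left in place; the first push passed over the battery without touching it, and at the end of the second something briefly pressed up on the gripper with about 9 N, cause not identified.

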